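Top up the spring loader of an analyser with a reagent cartridge

TASK

Only one of the loader's three spring lanes still has room, which you can find by pressing on the stacks, without forcing a full one. Load the loose violet cartridge into that lane, green end first: lay it on the stack, press it down against the spring and slide it under the lip right up to the back stop, then let go so that the spring holds it there. Leave the other things on the bench where they are.

Things in the scene. Friction and masses are not known exactly. Their poses are not given: they have to be found in the camera images.
- cart_mid (a point): the loose cartridge to load: violet plastic, 80 mm long (x), 40 wide (y), 12 thick, about 40 g, flat on the bench. The point is its centre, half-way up; x points to its green end, z up. Its underside is flat.
- cartridge: the same cartridge; origin at the centre of its underside, axes as cart_mid. Its top has a saddle for a finger, 4 mm deep and open to both sides, from x = -34 to +10 mm (its floor is 8 mm above the underside). The green block fills x = +10 to +40 mm, a 6 mm rim the other end. A finger pressing in the saddle can push on the step of the green block.
- cart_end (a point): centre of the end face of the cartridge's green end (40 mm along x from its centre, half-way up)
- loader: the loader, fixed: blue base 125 x 250 x 12 mm with three towers 80 mm apart, 55 mm wide, 91 mm high. Origin under its centre, x along the lanes to the lips. Each lane is a spring magazine: a level follower carries a stack of cartridges like the loose one, green ends to the lip; the spring holds every stack equally high, so which one lane has room differs each time and cannot be seen.
- lane_a (a point): centre of the left lane (seen from the robot), level with the top of its topmost cartridge at rest, 85 mm above the bench. x runs along the lane towards the lip and back stop, y left, z up. Pressed from above, a full lane's stack gives about 2 mm and is then solid; that of the one lane with room sinks 26 mm straight down, against about 5 N at first, 10 N at the bottom.
- lane_b (a point): centre of the middle lane (seen from the robot), level with the top of its topmost cartridge at rest, 85 mm above the bench. x runs along the lane towards the lip and back stop, y left, z up. Side walls are 45 mm apart, their flared tops 9 mm below this point; front wall at x = -44 mm, top 20 mm below it. The top is open up to the lip. All lanes are alike.
- lane_c (a point): centre of the right lane (seen from the robot), level with the top of its topmost cartridge at rest, 85 mm above the bench. x runs along the lane towards the lip and back stop, y left, z up. A new cartridge is laid on the stack with its centre 20 to 25 mm short of the lane's, pressed down more than 11 mm (14 to 16 leaves play) and slid home; its centre is then about 5 mm below this point.
- lip_b (a point): middle of the front lower edge of the middle lane's lip, 24 mm along x from lane_b and 1 mm above it. A fixed blue lip like this crosses the far end of every lane from here to x = +46 mm, 5 mm thick; the back stop's face under it is at x = +41.5 mm from the lane's centre. The spring holds a loaded cartridge up against the lip.
- tube_rack: blue tube rack, 110 x 200 x 42 mm, loose on the bench, a bystander; origin at the centre of its underside
- spent_tray: open grey tray, 110 x 140 x 30 mm, holding two spent grey cartridges with red ends, a bystander; origin at the centre of its underside
- wash_bottle: bottle, 60 mm across, 140 mm high, a bystander; origin at the centre of its underside
- buffer_jar: jar, 60 mm across, 70 mm high, a bystander; origin at the centre of its underside
- sample_pot: orange pot, 36 mm across, 45 mm high, a bystander; origin at the centre of its underside

How it is judged:
At the end, for the whole second after the job is handed in: The cartridge rests level (within 0.06 rad), still and let go under the lip of a lane, green end to the back stop: its centre within 4 mm along and 4.5 mm across of the lane's centre and 2 to 9 mm below the lane point; bystanders within 30 mm of their places (((x of cart_mid in the frame of lane_a between -0.004 and 0.004 m and y of cart_mid in the frame of lane_a between -0.0045 and 0.0045 m and z of cart_mid in the frame of lane_a between -0.009 and -0.002 m and x of cart_end in the frame of lane_a above 0.034 m) or (x of cart_mid in the frame of lane_b between -0.004 and 0.004 m and y of cart_mid in the frame of lane_b between -0.0045 and 0.0045 m and z of cart_mid in the frame of lane_b between -0.009 and -0.002 m and x of cart_end in the frame of lane_b above 0.034 m) or (x of cart_mid in the frame of lane_c between -0.004 and 0.004 m and y of cart_mid in the frame of lane_c between -0.0045 and 0.0045 m and z of cart_mid in the frame of lane_c between -0.009 and -0.002 m and x of cart_end in the frame of lane_c above 0.034 m)) and angle between cart_mid's own z axis and vertical below 0.06 rad and linear speed of cartridge below 0.01 m/s and distance of each of tube_rack, spent_tray, wash_bottle, buffer_jar, sample_pot from where it was at the start of the episode below 0.03 m); the robot touches nothing.
It fails at once if a bystander (tube rack, spent tray, bottle, jar or pot) is moved by more than 30 mm (distance of any of tube_rack, spent_tray, wash_bottle, buffer_jar, sample_pot from where it was at the start of the episode above 0.03 m).
It fails at once if the cartridge is crushed or forced: contact forces on it over 150 N in all (contact force between cartridge and anything else above 150 N).
It also fails if it takes over 64 s, if anything falls off the work surface, if the arm or the gripper's body presses on something with over 40 N, if the wrist force passes 120 N, or if a joint passes its speed limit or range.

ROBOT

A 7-joint arm with a two-finger parallel gripper is mounted at the origin on the work surface. World frame = base frame: x ahead of the robot, y to its left, z up, the work surface at z = 0. Lengths are in m, angles in rad, forces in N, time in s.
With the tool pointing down it reaches from about 0.425 to 0.925 m from the base axis. Payload 6.8 kg.
Tool frame: the origin (TCP) lies between the finger pads; the fingertips stand r.tcp_to_tips ahead of it and the grasp point (between the pads) lies 3 mm ahead of it (r.tcp_to_tips is the distance from the TCP to the fingertips, in m); z points along the fingers, y is the line along which they close (so a half turn about z gives the same grasp; the last joint's range is limited). The gripper opens to 85 mm and grips with 20 to 120 N. Pads are 22 mm wide; open, the fingers measure 114 mm over their backs; the gripper's body (76 mm by 85 mm) begins 54 mm behind the grasp point. The pads swing forward as they close: fully open they stand 13 mm farther back than shut.
Start: joints at [0.998, 0.477, 0.022, 1.555, -0.011, 1.109, -0.083], TCP at [0.303, -0.603, 0.253] pointing down, gripper open.
Joint ranges: [-2.96, 2.96], [-0.34, 2.1], [-1.41, 1.46], [0.24, 2.44], [-1.37, 4.51], [0.17, 1.92], [-2.96, 2.96]. Speed limits (rad/s): [2.39, 2.39, 3.14, 3.14, 3.14, 3.14, 3.14].

INTERFACE

Orientations are given as a rotation vector (axis times angle).
In Python, from bench import r gives the robot as it stands. The module is installed in compiled form; this text tells all that it offers.
- The arm moves only by the tool step_arm, never from a script. Its argument "moves" is a list of rows, each an object of numbers: "rx", "ry", "rz": the turn, a rotation vector about the tool's x, y, z in degrees; "dx", "dy", "dz": the shift along the tool's x, y, z in mm; "gripper": the opening, from -1 (shut) to 1 (fully open). In form: [{"rx": .., "ry": .., "rz": .., "dx": .., "dy": .., "dz": .., "gripper": ..}, ...]. A call has 1 to 20 rows; each row shifts and turns the commanded pose from where the row before left it, along the tool's axes as they then stand; what a row does not reach is not made up. A row lasts 1/8 s, in which the tool goes at most 62.5 mm and 10.7 degrees, less where a joint would pass 70% of its speed; a pose out of reach is approached as far as the arm can. A call is refused whole if a number of a shift passes 62.5 or a number of a turn 10.7, either way. A call with a gripper value outside its range is refused whole. The fingers move at their own pace and stop on an object; "grip_force" is the grip in N (left out, the last holds). Time passes only in rows, so rows that do not move let the fingers close. It gives the time, the measured TCP pose, the force, the opening and the grip force at its end, in the units of the state.
- r.get_obs(): the state, without advancing time (a new reading comes with each control period).
- r.grab_frame(name): name is "scene" or "top" or "wrist"; returns the picture (480x640x3 uint8, blue, green, red); there is no depth.
- r.camera_info(name): a dict with "mtx" (3x3 intrinsics, pixels), "rvec" (rotation vector, rad) and "tvec" (3), from world to camera coordinates, as OpenCV has them. Camera axes: x right, y down, z forward; pixel columns grow to the right and rows downward; lengths in m; the calibration is good to about 2 mm. A picture is of the moment at which its call begins: read the wrist's pose just before it. camera_info takes no time and is no camera call; for the wrist camera it gives the pose at the moment of the call.
- r.hand_in(): hands the job in; it is judged then, once.
The state is a dict: "clock": time; "joints": joint angles; "qvel": joint speeds; "tau": joint torques, N m; "tcp_pos": TCP position; "orientation": TCP orientation; "contact_force": force on the tool from outside, world axes, zero at the start; "moment": the same for the moment, N m; "grip_width": finger opening in m; "gripper_force": force on a finger pad.
Only numpy, scipy, OpenCV 4.12 (cv2) and the standard library are available. Lean on these libraries where they do the work, as an engineer would, in place of code of your own. Each camera call takes 0.05 s, during which the arm holds its last target. There are 200 camera calls.

## Working session

There is one attempt and no reset: what is moved stays moved. The work goes in short steps, Python scripts to look and compute and a tool call to move; the robot and the scene stay as the last step left them, time stands still between calls to the robot, and variables do not carry over. Pictures are saved under pics/ and viewed, at most 10 in all, crops included, and the job is handed in when it is done.

Besides the shell and the picture viewer there is one more tool, called after "Call:" as a command line: name --argument value ..., lists and objects as JSON in quotes. step_arm: Moves the arm, as the interface text tells. Its arguments: {"type":"object","properties":{"moves":{"type":"array","items":{"type":"object","properties":{"rx":{"type":"number"},"ry":{"type":"number"},"rz":{"type":"number"},"dx":{"type":"number"},"dy":{"type":"number"},"dz":{"type":"number"},"gripper":{"type":"number"}}}},"grip_force":{"type":"number"}},"required":["moves"]}

```bash
mkdir -p pics; cat > h.py <<'E'
import numpy as np, cv2
from bench import r
def ray(ci,u,v):
    R=cv2.Rodrigues(np.array(ci['rvec'],float))[0];t=np.array(ci['tvec'],float).ravel()
    d=R.T@np.linalg.solve(np.array(ci['mtx'],float),[u,v,1.]);return -R.T@t,d
def atz(ci,u,v,z):
    c,d=ray(ci,u,v);return c+d*(z-c[2])/d[2]
def proj(ci,P):
    return cv2.projectPoints(np.array(P,float).reshape(-1,3),np.array(ci['rvec'],float),np.array(ci['tvec'],float),np.array(ci['mtx'],float),None)[0].reshape(-1,2)
E
python3 - <<'E'
from h import *
o=r.get_obs();print(o,r.tcp_to_tips)
for n in("scene","top"):
    cv2.imwrite(f"pics/{n}0.png",r.grab_frame(n));ci=r.camera_info(n);print(n,ci,ray(ci,320,240))
E
```

```text
{'clock': 0.0, 'joints': array([ 0.99788637,  0.47780745,  0.02239429,  1.55645738, -0.01147634,
        1.10929839, -0.08307502]), 'qvel': array([ 0.00139686, -0.00056299, -0.00155595, -0.00102207,  0.00266035,
        0.00175269, -0.00133281]), 'tau': array([ 3.51107255e-04, -5.96451187e+01,  1.60841502e+00, -2.81198752e+01,
        1.24693671e-02,  9.20890277e-03,  2.68908241e-05]), 'tcp_pos': array([ 0.30227603, -0.60291566,  0.25231932]), 'orientation': array([-3.05543416e+00, -7.23178992e-01,  9.42894090e-04]), 'contact_force': array([-0.77146993,  0.26408124,  0.0415823 ]), 'moment': array([0.03208972, 0.00871305, 0.00142698]), 'gripper_force': 0.0, 'grip_width': 0.0855975092872833} 0.022
scene {'mtx': array([[494.27469153,   0.        , 310.63924634],
       [  0.        , 494.27469153, 242.245806  ],
       [  0.        ,   0.        ,   1.        ]]), 'rvec': array([ 1.59565076,  1.66509936, -0.85877187]), 'tvec': array([ 0.02684557, -0.24750236,  1.61173136])} (array([1.47379214e+00, 8.36794047e-04, 6.98277965e-01]), array([-0.83102497,  0.00719193, -0.5565295 ]))
top {'mtx': array([[460.45953183,   0.        , 320.46786045],
       [  0.        , 460.45953183, 235.45996439],
       [  0.        ,   0.        ,   1.        ]]), 'rvec': array([ 2.15866343, -2.17053277,  0.1727364 ]), 'tvec': array([-0.02007137,  0.58287826,  1.16682119])} (array([0.42282859, 0.00874002, 1.23400211]), array([ 0.12285281, -0.02548872, -0.99214705]))
```

View pics/top0.png

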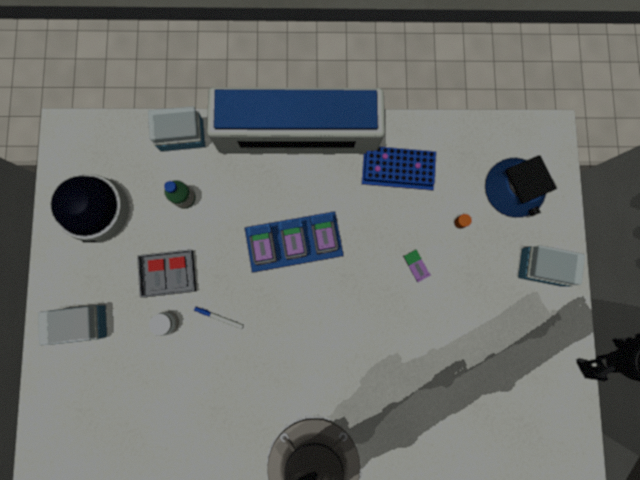

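View pics/scene0.png

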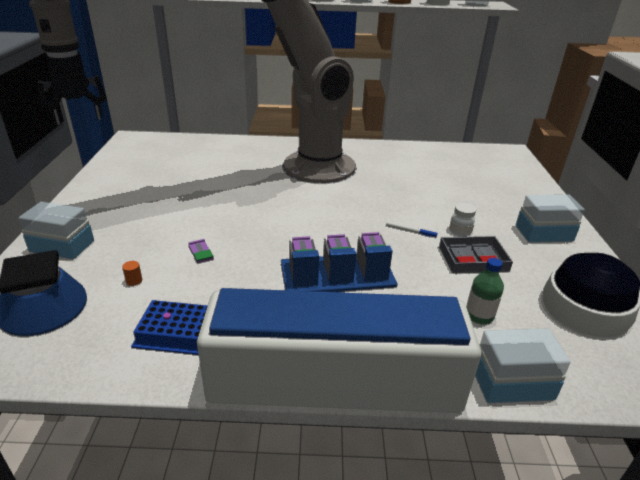

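```bash
python3 - <<'E'
from h import *
im=cv2.imread("pics/top0.png")
a=cv2.resize(im[205:277,240:350],None,fx=7,fy=7,interpolation=cv2.INTER_CUBIC)
cv2.imwrite("pics/c1.png",a)
hsv=cv2.cvtColor(im,cv2.COLOR_BGR2HSV)
ci=r.camera_info("top")
sub=hsv.copy();sub[:, :395]=0;sub[:,440:]=0;sub[:240]=0;sub[290:]=0
m=((sub[...,1]>50)&(sub[...,2]>50)).astype(np.uint8)
c=max(cv2.findContours(m,0,2)[0],key=cv2.contourArea);b=cv2.minAreaRect(c);print(b)
P=np.array([atz(ci,*q,0.010) for q in cv2.boxPoints(b)]);print(P.round(4),P.mean(0))
g=(m>0)&(sub[...,0]>45)&(sub[...,0]<80); ys,xs=np.nonzero(g);print('green',xs.mean(),ys.mean(),atz(ci,xs.mean(),ys.mean(),.012))
cv2.imwrite("pics/c2.png",cv2.resize(im[240:295,390:445],None,fx=10,fy=10,interpolation=cv2.INTER_CUBIC))
E
```

```text
((416.441162109375, 265.26470947265625), (29.47058868408203, 14.411764144897461), 61.927513122558594)
[[ 0.5312 -0.2453  0.01  ]
 [ 0.5493 -0.2802  0.01  ]
 [ 0.4794 -0.315   0.01  ]
 [ 0.4616 -0.2802  0.01  ]] [ 0.50541258 -0.28016937  0.01      ]
green 412.0705128205128 256.9423076923077 [ 0.52748132 -0.26875206  0.012     ]
```

View pics/c1.png

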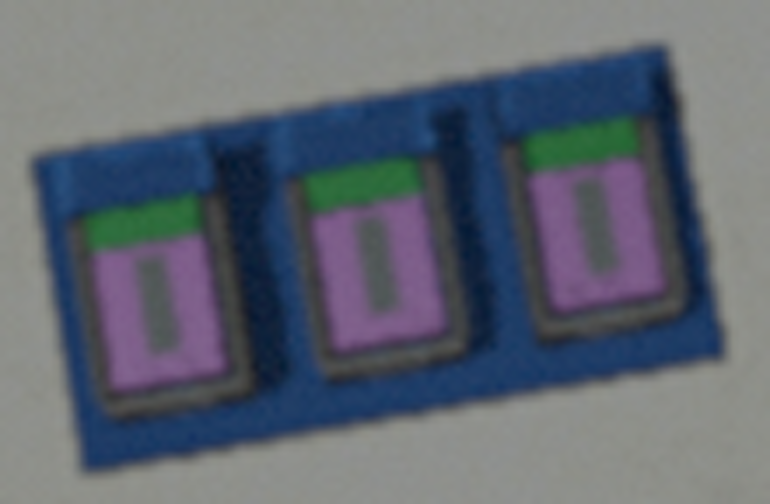

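```bash
python3 - <<'E'
from h import *
from scipy.optimize import least_squares
ci=r.camera_info("top")
f=lambda q:(q[0]/7+240-.43,q[1]/7+205-.43)
W=[];L=[]
for q,l in zip([(35,157),(665,45),(722,355),(85,470)],[(62.5,125),(62.5,-125),(-62.5,-125),(-62.5,125)]):
    W.append((f(q),.012));L.append((*l,0))
rear=[[(112,392),(228,378)],[(332,352),(447,337)],[(552,312),(665,292)]]
fr=[[(85,210),(197,197)],[(303,170),(418,155)],[(522,130),(635,113)]]
for k,y in enumerate((80,0,-80)):
    for s,q in zip((20,-20),rear[k]): W.append((f(q),.085));L.append((-40,y+s,1))
    for s,q in zip((20,-20),fr[k]): W.append((f(q),.086));L.append((24,y+s,1))
P=np.array([atz(ci,*a,z)[:2] for a,z in W]);L=np.array(L,float)
def g(p):
    x=L[:,0]/1e3+L[:,2]*p[3];y=L[:,1]/1e3;c,s=np.cos(p[2]),np.sin(p[2])
    return np.c_[p[0]+c*x-s*y,p[1]+s*x+c*y]
for sel in (slice(None),slice(0,4),slice(4,None)):
    s=least_squares(lambda p:np.r_[(g(p)-P)[sel].ravel(),1e-3*p[3]],[.55,.05,.1,0]);print(s.x,(np.abs(s.fun)).max())
s=least_squares(lambda p:np.r_[(g(p)-P).ravel(),1e-3*p[3]],[.55,.05,.1,0])
print(((g(s.x)-P)*1e3).round(1).tolist())
c,sn=np.cos(s.x[2]),np.sin(s.x[2])
for y in(.08,0,-.08):print(s.x[0]+c*s.x[3]-sn*y,s.x[1]+sn*s.x[3]+c*y)
E
```

```text
[ 5.71532946e-01  4.79860859e-02  1.74642501e-01 -6.00479310e-05] 0.003115847239486935
[0.5715471  0.04790588 0.1736971  0.        ] 0.003069994952293112
[5.71414775e-01 4.80016022e-02 1.75732866e-01 5.36248433e-05] 0.0026925362991189195
[[1.4, 3.1], [1.9, -1.7], [-1.1, -3.0], [-2.2, 1.9], [0.6, -0.6], [2.8, 1.1], [-1.7, 0.2], [0.7, 0.8], [0.6, -1.3], [2.4, 0.4], [-2.0, -0.7], [-0.3, 1.2], [0.5, -1.4], [0.4, -0.2], [-2.4, -0.7], [-1.5, 0.8]]
0.5575733242848022 0.1267587497398381
0.571473811272823 0.047975652177633395
0.5853742982608439 -0.030807445384571315
```

View pics/c2.png

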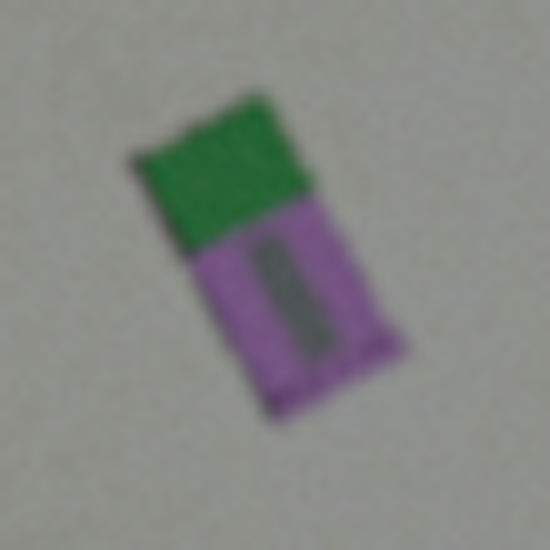

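```bash
cat >> h.py <<'E'
def st():
    o=r.get_obs();R=cv2.Rodrigues(o['orientation'])[0];return o,R
def go(x,y,z,hd):
    """tool-frame delta to TCP target x,y,z, heading hd deg, pointing down (turn first, then shift)"""
    from scipy.spatial.transform import Rotation as Q
    o,R=st();h=np.radians(hd);c,s=np.cos(h),np.sin(h)
    T=np.array([[c,s,0],[s,-c,0],[0,0,-1]])
    d=np.array([x,y,z])-o['tcp_pos']
    print('t',round(o['clock'],2),'tcp',(o['tcp_pos']*1e3).round(1),'F',o['contact_force'].round(1),'w',round(o['grip_width']*1e3,1))
    print('turn deg',np.degrees(Q.from_matrix(R.T@T).as_rotvec()).round(2),'shift after turn mm',(T.T@d*1e3).round(1),' before turn',(R.T@d*1e3).round(1))
LY=10.0
def lane(k,x=0,y=0):
    p=np.array([.5715,.0480]);c,s=np.cos(.1746),np.sin(.1746);y=y+{'a':.08,'b':0,'c':-.08}[k]
    return p+[c*x-s*y,s*x+c*y]
E
python3 -c "
from h import *
go(.46,-.31,.253,26.6)"
```

```text
t 0.1 tcp [ 302.4 -603.   252.4] F [-0.8  0.6  0.2] w 85.6
turn deg [-0.09  0.01  0.04] shift after turn mm [ 272.1 -191.4   -0.6]  before turn [ 272.2 -191.2   -0.3]
```

Call:
step_arm --moves '[{"dx":30,"dy":-20,"gripper":-1},{"dx":48,"dy":-34},{"dx":48,"dy":-34},{"dx":48,"dy":-34},{"dx":48,"dy":-34},{"dx":32,"dy":-22},{"dx":18,"dy":-13},{},{}]' --grip_force 25

```text
invalid input at $.moves[0]: expected keys rx, ry, rz, dx, dy, dz, gripper
```

```bash
python3 -c "
from h import *
ci=r.camera_info('wrist');im=r.grab_frame('wrist');cv2.imwrite('pics/w1.png',im);print(ci)
print(proj(ci,[.505,-.28,.01]))
p=lane('c',-.012);go(p[0],p[1],.20,10)"
```

```text
{'mtx': array([[425.07499062,   0.        , 321.2335036 ],
       [  0.        , 425.07499062, 245.49419378],
       [  0.        ,   0.        ,   1.        ]]), 'rvec': array([-2.42274016,  1.49458616,  0.25331516]), 'tvec': array([-0.67472838, -0.04262762,  0.38038166])}
[[   2.04076993 -313.86505586]]
t 0.15 tcp [ 302.4 -603.   252.5] F [-1.  -0.2 -0.9] w 85.4
turn deg [-0.08  0.02 16.63] shift after turn mm [ 366.1 -514.4   52.5]  before turn [ 498. -388.   53.]
```

View pics/w1.png

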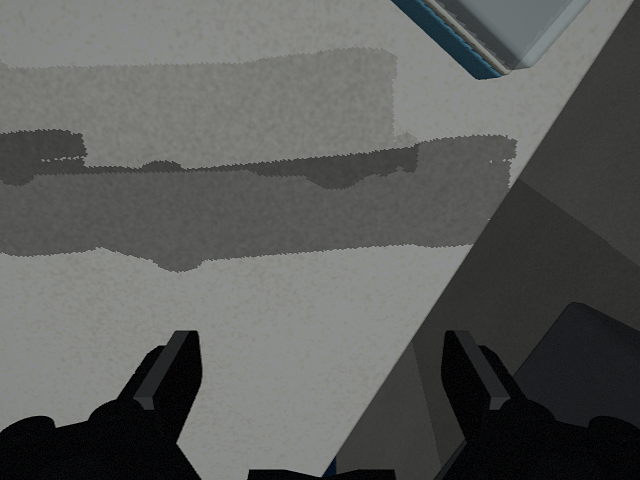

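All keys are needed in each row. The wrist picture shows only bare bench and the open fingers (about x 180 and x 460).

Call:
step_arm --moves '[{"dx":30,"dy":-20,"dz":0,"rx":0,"ry":0,"rz":0,"gripper":-1},{"dx":48,"dy":-34,"dz":0,"rx":0,"ry":0,"rz":0,"gripper":-1},{"dx":48,"dy":-34,"dz":0,"rx":0,"ry":0,"rz":0,"gripper":-1},{"dx":48,"dy":-34,"dz":0,"rx":0,"ry":0,"rz":0,"gripper":-1},{"dx":48,"dy":-34,"dz":0,"rx":0,"ry":0,"rz":0,"gripper":-1},{"dx":32,"dy":-22,"dz":0,"rx":0,"ry":0,"rz":0,"gripper":-1},{"dx":0,"dy":-13,"dz":0,"rx":0,"ry":0,"rz":0,"gripper":-1},{"dx":0,"dy":0,"dz":0,"rx":0,"ry":0,"rz":0,"gripper":-1},{"dx":0,"dy":0,"dz":0,"rx":0,"ry":0,"rz":0,"gripper":-1}]' --grip_force 25

```text
clock: 1.27
tcp_pos: [0.4431, -0.3205, 0.2533]
orientation: [3.057, 0.719, -0.001]
contact_force: [0.1, -0.4, 0.5]
grip_width: -0.0002
gripper_force: 0.0
```

```bash
python3 -c "
from h import *
ci=r.camera_info('wrist');im=r.grab_frame('wrist');cv2.imwrite('pics/w2.png',im)
print(proj(ci,[.505,-.28,.01]))
p=lane('c',-.012);go(p[0],p[1],.20,10)"
```

```text
[[309.76262349 112.39261622]]
t 1.32 tcp [ 443.2 -320.5  253.3] F [0.2 0.1 0.2] w -0.1
turn deg [ 0.03  0.02 16.48] shift after turn mm [ 178.3 -260.6   53.3]  before turn [ 244.9 -199.4   53.1]
```

View pics/w2.png

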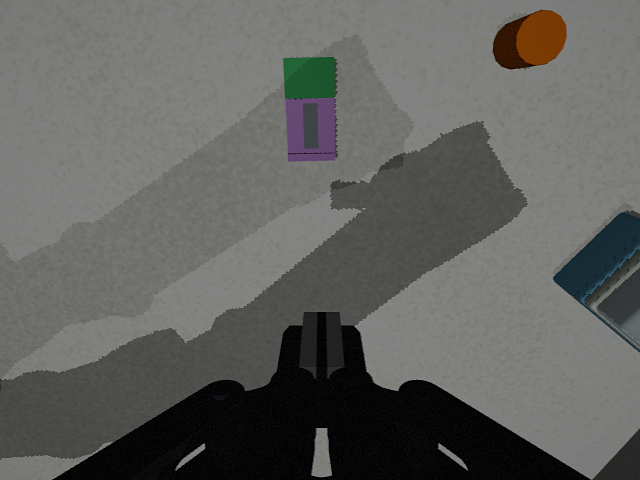

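Cartridge corners in the wrist picture: front (284,58)/(335,57), rear (289,160)/(336,160). This matches the top-camera estimate. Next I probe lane C.

```bash
python3 -c "
from h import *
ci=r.camera_info('wrist')
P=np.array([atz(ci,*q,.012)[:2] for q in [(284,58),(335,57),(336,160),(289,160)]]);print(P.round(4),P.mean(0))
d=(P[0]+P[1]-P[2]-P[3])/2;print(np.linalg.norm(d),np.degrees(np.arctan2(d[1],d[0])),np.linalg.norm(P[0]-P[1]))"
```

```text
[[ 0.5327 -0.2442]
 [ 0.5511 -0.2796]
 [ 0.4807 -0.3165]
 [ 0.463  -0.2811]] [ 0.50687356 -0.28036179]
0.07917913284604308 27.80248349368305 0.03981483433600692
```

Call:
step_arm --moves '[{"dx":0,"dy":-20,"dz":0,"rx":0,"ry":0,"rz":8.2,"gripper":-1},{"dx":0,"dy":-20,"dz":0,"rx":0,"ry":0,"rz":8.2,"gripper":-1},{"dx":36,"dy":-45,"dz":0,"rx":0,"ry":0,"rz":0,"gripper":-1},{"dx":36,"dy":-45,"dz":0,"rx":0,"ry":0,"rz":0,"gripper":-1},{"dx":36,"dy":-45,"dz":0,"rx":0,"ry":0,"rz":0,"gripper":-1},{"dx":36,"dy":-45,"dz":20,"rx":0,"ry":0,"rz":0,"gripper":-1},{"dx":25,"dy":-30,"dz":25,"rx":0,"ry":0,"rz":0,"gripper":-1},{"dx":10,"dy":-10,"dz":8,"rx":0,"ry":0,"rz":0,"gripper":-1},{"dx":0,"dy":0,"dz":0,"rx":0,"ry":0,"rz":0,"gripper":-1},{"dx":0,"dy":0,"dz":0,"rx":0,"ry":0,"rz":0,"gripper":-1}]'

```text
clock: 2.58
tcp_pos: [0.5657, -0.0361, 0.201]
orientation: [3.128, 0.275, 0.001]
contact_force: [0.1, -0.4, 0.2]
grip_width: -0.0001
gripper_force: 0.0
```

```bash
python3 -c "
from h import *
p=lane('c',-.012);go(p[0],p[1],.113,10)"
```

```text
t 2.58 tcp [565.7 -36.1 201. ] F [ 0.1 -0.4  0.2] w -0.1
turn deg [ 0.07 -0.02  0.05] shift after turn mm [ 8.3 -1.9 88. ]  before turn [ 8.3 -2.  88. ]
```

Call:
step_arm --moves '[{"dx":8,"dy":-2,"dz":30,"rx":0,"ry":0,"rz":0,"gripper":-1},{"dx":0,"dy":0,"dz":40,"rx":0,"ry":0,"rz":0,"gripper":-1},{"dx":0,"dy":0,"dz":18,"rx":0,"ry":0,"rz":0,"gripper":-1},{"dx":0,"dy":0,"dz":4,"rx":0,"ry":0,"rz":0,"gripper":-1},{"dx":0,"dy":0,"dz":4,"rx":0,"ry":0,"rz":0,"gripper":-1},{"dx":0,"dy":0,"dz":2,"rx":0,"ry":0,"rz":0,"gripper":-1},{"dx":0,"dy":0,"dz":1,"rx":0,"ry":0,"rz":0,"gripper":-1}]'

```text
clock: 3.45
tcp_pos: [0.5741, -0.0304, 0.1024]
orientation: [3.129, 0.28, 0.003]
contact_force: [-0.7, -0.0, 5.5]
grip_width: -0.0003
gripper_force: 2.6
```

Call:
step_arm --moves '[{"dx":0,"dy":0,"dz":1,"rx":0,"ry":0,"rz":0,"gripper":-1},{"dx":0,"dy":0,"dz":1,"rx":0,"ry":0,"rz":0,"gripper":-1}]'

```text
clock: 3.7
tcp_pos: [0.5741, -0.0304, 0.101]
orientation: [3.129, 0.28, 0.003]
contact_force: [-4.9, -1.0, 17.2]
grip_width: -0.0002
gripper_force: 8.7
```

Call:
step_arm --moves '[{"dx":0,"dy":0,"dz":1,"rx":0,"ry":0,"rz":0,"gripper":-1}]'

```text
clock: 3.82
tcp_pos: [0.5742, -0.0304, 0.101]
orientation: [3.128, 0.28, 0.003]
contact_force: [-8.1, -0.8, 26.3]
grip_width: -0.0001
gripper_force: 13.0
```

Lane C is solid (26 N, gives 2 mm), so it is full. On to B.

Call:
step_arm --moves '[{"dx":0,"dy":0,"dz":-10,"rx":0,"ry":0,"rz":0,"gripper":-1},{"dx":0,"dy":0,"dz":-20,"rx":0,"ry":0,"rz":0,"gripper":-1},{"dx":0,"dy":-30,"dz":0,"rx":0,"ry":0,"rz":0,"gripper":-1},{"dx":0,"dy":-40,"dz":0,"rx":0,"ry":0,"rz":0,"gripper":-1},{"dx":0,"dy":-10,"dz":0,"rx":0,"ry":0,"rz":0,"gripper":-1},{"dx":0,"dy":0,"dz":15,"rx":0,"ry":0,"rz":0,"gripper":-1},{"dx":0,"dy":0,"dz":9,"rx":0,"ry":0,"rz":0,"gripper":-1},{"dx":0,"dy":0,"dz":2,"rx":0,"ry":0,"rz":0,"gripper":-1},{"dx":0,"dy":0,"dz":2,"rx":0,"ry":0,"rz":0,"gripper":-1},{"dx":0,"dy":0,"dz":1,"rx":0,"ry":0,"rz":0,"gripper":-1}]'

```text
clock: 5.08
tcp_pos: [0.5588, 0.0467, 0.0992]
orientation: [3.128, 0.277, -0.002]
contact_force: [-2.8, -2.0, 6.4]
grip_width: 0.0002
gripper_force: 3.0
```

Call:
step_arm --moves '[{"dx":0,"dy":0,"dz":1,"rx":0,"ry":0,"rz":0,"gripper":-1}]'

```text
clock: 5.2
tcp_pos: [0.5588, 0.0467, 0.0983]
orientation: [3.128, 0.277, -0.002]
contact_force: [-3.3, -1.1, 6.0]
grip_width: 0.0
gripper_force: 3.1
```

Lane B sinks smoothly (5 mm at 6 N), so it is the lane with room. Back off and look closely at it.

Call:
step_arm --moves '[{"dx":0,"dy":0,"dz":-20,"rx":0,"ry":0,"rz":0,"gripper":-1},{"dx":0,"dy":0,"dz":-60,"rx":0,"ry":0,"rz":0,"gripper":0.3},{"dx":-50,"dy":0,"dz":-60,"rx":0,"ry":0,"rz":0,"gripper":0.3},{"dx":-10,"dy":0,"dz":-10,"rx":0,"ry":0,"rz":0,"gripper":0.3},{"dx":0,"dy":0,"dz":0,"rx":0,"ry":0,"rz":0,"gripper":0.3},{"dx":0,"dy":0,"dz":0,"rx":0,"ry":0,"rz":0,"gripper":0.3}]'

```text
clock: 5.95
tcp_pos: [0.5099, 0.0393, 0.2348]
orientation: [-3.129, -0.279, 0.003]
contact_force: [-0.4, -0.3, -0.6]
grip_width: 0.0555
gripper_force: 0.0
```

```bash
python3 -c "
from h import *
ci=r.camera_info('wrist');im=r.grab_frame('wrist');cv2.imwrite('pics/w3.png',im)
import pickle;pickle.dump(ci,open('w3.pkl','wb'))
for x,y,z in [(-.04,.02,.085),(-.04,-.02,.085),(.024,.02,.086),(.024,-.02,.086)]:
  print(proj(ci,[*lane('b',x,y),z]))
go(.5069-.0,-.2804,.16,27.5)"
```

```text
[[293.01494694 199.67327535]]
[[354.70618515 199.90025351]]
[[290.97443961  94.93938421]]
[[358.02923958  95.21301598]]
t 6.0 tcp [509.8  39.4 234.7] F [ 0.1  0.8 -0.4] w 55.4
turn deg [ -0.04   0.13 -17.28] shift after turn mm [-150.3  282.3   74.7]  before turn [-59.4 314.3  74.7]
```

View pics/w3.png

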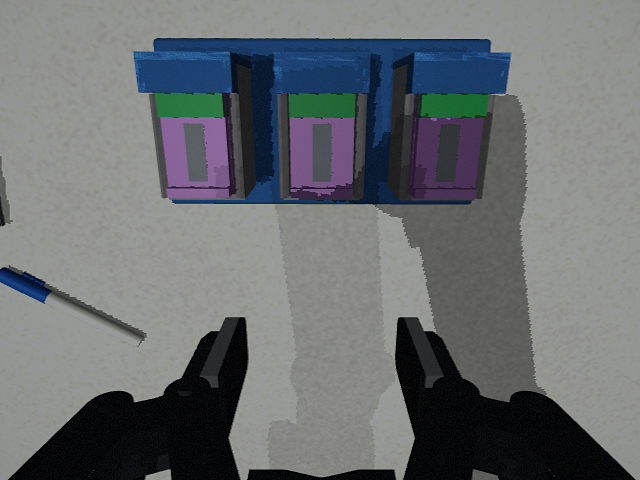

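Lane B's rear corners are at (291,198)/(354,198) and the lip edge at row 94, columns 288–356. That is within about 1 mm of the prediction, and the yaw agrees. Now to the cartridge.

Call:
step_arm --moves '[{"dx":0,"dy":0,"dz":0,"rx":0,"ry":0,"rz":-8.6,"gripper":0.3},{"dx":0,"dy":0,"dz":0,"rx":0,"ry":0,"rz":-8.6,"gripper":0.3},{"dx":-20,"dy":40,"dz":0,"rx":0,"ry":0,"rz":0,"gripper":0.3},{"dx":-27,"dy":50,"dz":0,"rx":0,"ry":0,"rz":0,"gripper":0.3},{"dx":-27,"dy":50,"dz":0,"rx":0,"ry":0,"rz":0,"gripper":0.3},{"dx":-27,"dy":50,"dz":0,"rx":0,"ry":0,"rz":0,"gripper":0.3},{"dx":-27,"dy":50,"dz":20,"rx":0,"ry":0,"rz":0,"gripper":0.3},{"dx":-15,"dy":30,"dz":30,"rx":0,"ry":0,"rz":0,"gripper":0.3},{"dx":-7,"dy":12,"dz":25,"rx":0,"ry":0,"rz":0,"gripper":0.3},{"dx":0,"dy":0,"dz":0,"rx":0,"ry":0,"rz":0,"gripper":0.3},{"dx":0,"dy":0,"dz":0,"rx":0,"ry":0,"rz":0,"gripper":0.3}]'

```text
clock: 7.38
tcp_pos: [0.5074, -0.2788, 0.1613]
orientation: [-3.051, -0.747, -0.0]
contact_force: [-0.1, 0.3, 0.9]
grip_width: 0.0554
gripper_force: 0.0
```

```bash
python3 -c "
from h import *
go(.5069+.002,-.2804+.001,.04,27.4)"
```

```text
t 7.38 tcp [ 507.4 -278.8  161.3] F [-0.1  0.3  0.9] w 55.4
turn deg [-0.04 -0.02  0.1 ] shift after turn mm [  1.    1.2 121.3]  before turn [  1.    1.3 121.3]
```

Call:
step_arm --moves '[{"dx":1,"dy":1.3,"dz":30,"rx":0,"ry":0,"rz":0,"gripper":0.3},{"dx":0,"dy":0,"dz":45,"rx":0,"ry":0,"rz":0,"gripper":0.3},{"dx":0,"dy":0,"dz":40,"rx":0,"ry":0,"rz":0,"gripper":0.3},{"dx":0,"dy":0,"dz":15,"rx":0,"ry":0,"rz":0,"gripper":0.3},{"dx":0,"dy":0,"dz":5,"rx":0,"ry":0,"rz":0,"gripper":0.3},{"dx":0,"dy":0,"dz":2,"rx":0,"ry":0,"rz":0,"gripper":0.3},{"dx":0,"dy":0,"dz":2,"rx":0,"ry":0,"rz":0,"gripper":0.3}]'

```text
clock: 8.25
tcp_pos: [0.5091, -0.281, 0.0236]
orientation: [3.051, 0.744, 0.003]
contact_force: [-0.3, 0.2, -0.0]
grip_width: 0.0554
gripper_force: 0.0
```

Call:
step_arm --moves '[{"dx":0,"dy":0,"dz":1,"rx":0,"ry":0,"rz":0,"gripper":0.3},{"dx":0,"dy":0,"dz":1,"rx":0,"ry":0,"rz":0,"gripper":0.3}]'

```text
clock: 8.5
tcp_pos: [0.5084, -0.2807, 0.0207]
orientation: [3.052, 0.745, 0.001]
contact_force: [0.0, -0.8, -0.8]
grip_width: 0.0557
gripper_force: 0.0
```

Call:
step_arm --moves '[{"dx":0,"dy":0,"dz":0,"rx":0,"ry":0,"rz":0,"gripper":-0.3},{"dx":0,"dy":0,"dz":0,"rx":0,"ry":0,"rz":0,"gripper":-0.3},{"dx":0,"dy":0,"dz":0,"rx":0,"ry":0,"rz":0,"gripper":-0.3},{"dx":0,"dy":0,"dz":0,"rx":0,"ry":0,"rz":0,"gripper":-0.3}]' --grip_force 25

```text
clock: 9.0
tcp_pos: [0.5085, -0.2807, 0.0208]
orientation: [3.052, 0.745, 0.001]
contact_force: [-1.5, 0.6, 5.3]
grip_width: 0.0389
gripper_force: 28.9
```

Call:
step_arm --moves '[{"dx":0,"dy":0,"dz":-5,"rx":0,"ry":0,"rz":0,"gripper":-0.3},{"dx":0,"dy":0,"dz":-25,"rx":0,"ry":0,"rz":0,"gripper":-0.3},{"dx":0,"dy":0,"dz":-55,"rx":0,"ry":0,"rz":0,"gripper":-0.3},{"dx":0,"dy":0,"dz":-50,"rx":0,"ry":0,"rz":0,"gripper":-0.3},{"dx":0,"dy":0,"dz":-15,"rx":0,"ry":0,"rz":0,"gripper":-0.3},{"dx":0,"dy":0,"dz":0,"rx":0,"ry":0,"rz":0,"gripper":-0.3},{"dx":0,"dy":0,"dz":0,"rx":0,"ry":0,"rz":0,"gripper":-0.3}]'

```text
clock: 9.88
tcp_pos: [0.507, -0.28, 0.1685]
orientation: [-3.05, -0.745, 0.004]
contact_force: [-0.2, 0.2, -0.8]
grip_width: 0.039
gripper_force: 25.6
```

```bash
python3 -c "
from h import *
im=r.grab_frame('wrist');cv2.imwrite('pics/w4.png',im)
ci=r.camera_info('wrist');o,R=st()
# cartridge relative to tool: predicted pixel if underside at tcp+20.5mm, centre at tool x=-?
for tx in(-.04,.01,.04):
  print(tx,[proj(ci,o['tcp_pos']+R@np.array([tx,ty,.0205-.012]))[0].round(1).tolist() for ty in(-.02,.02)])
p=lane('b',-.0225,.0008);print(p);go(p[0],p[1],.15,10)"
```

```text
-0.04 [[267.7, 443.2], [372.3, 443.2]]
0.01 [[261.7, 328.1], [378.0, 328.0]]
0.04 [[257.5, 245.7], [382.2, 245.7]]
[0.54920312 0.04487927]
t 9.93 tcp [ 507.  -280.   168.3] F [-0.5  1.  -0.6] w 38.9
turn deg [-0.14  0.15 17.44] shift after turn mm [  98.  -312.6   18.3]  before turn [ 187.2 -268.8   18.7]
```

View pics/w4.png

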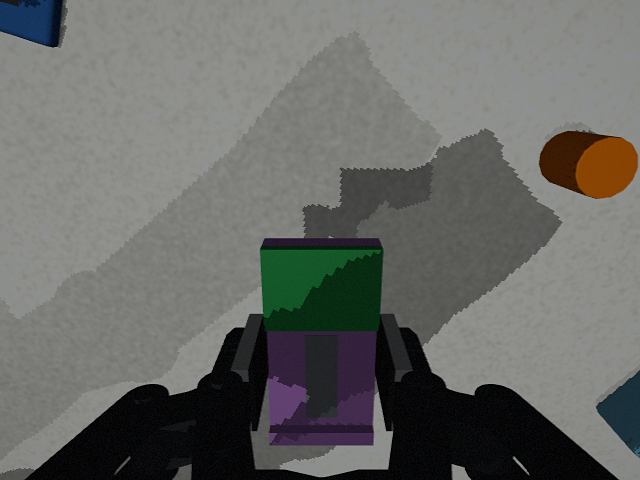

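```bash
python3 -c "
from h import *
from scipy.optimize import least_squares
ci=r.camera_info('wrist');o,R=st()
C=[(.04,-.02,.012,261,249),(.04,.02,.012,382,249),(.04,-.02,0,264,239),(.04,.02,0,380,239),(.01,-.02,.012,264,330),(.01,.02,.012,380,331),(-.04,-.02,.012,269,444),(-.04,.02,.012,373,444)]
def f(p):
  c,s=np.cos(p[2]),np.sin(p[2])
  return np.ravel([proj(ci,o['tcp_pos']+R@np.array([p[0]+c*x-s*z,ty+p[3],p[1]-s*x-c*z]))[0]-[u,v] for x,ty,z,u,v in C])
s=least_squares(f,[0,.0205,0,0]);print(s.x,s.fun.round(1))"
```

```text
[-0.00187575  0.02195109 -0.00137657  0.00060817] [-0.7  0.5  1.1  0.5  0.9 -0.9 -1.6 -0.9  0.3  0.6 -1.  -0.4  0.9  0.3
  0.2  0.2]
```

Call:
step_arm --moves '[{"dx":0,"dy":0,"dz":0,"rx":0,"ry":0,"rz":8.7,"gripper":-0.3},{"dx":0,"dy":0,"dz":0,"rx":0,"ry":0,"rz":8.7,"gripper":-0.3},{"dx":8,"dy":-26,"dz":0,"rx":0,"ry":0,"rz":0,"gripper":-0.3},{"dx":15,"dy":-48,"dz":0,"rx":0,"ry":0,"rz":0,"gripper":-0.3},{"dx":15,"dy":-48,"dz":0,"rx":0,"ry":0,"rz":0,"gripper":-0.3},{"dx":15,"dy":-48,"dz":0,"rx":0,"ry":0,"rz":0,"gripper":-0.3},{"dx":15,"dy":-48,"dz":0,"rx":0,"ry":0,"rz":0,"gripper":-0.3},{"dx":15,"dy":-48,"dz":0,"rx":0,"ry":0,"rz":0,"gripper":-0.3},{"dx":10,"dy":-32,"dz":0,"rx":0,"ry":0,"rz":0,"gripper":-0.3},{"dx":5,"dy":-14,"dz":0,"rx":0,"ry":0,"rz":0,"gripper":-0.3},{"dx":0,"dy":0,"dz":0,"rx":0,"ry":0,"rz":0,"gripper":-0.3},{"dx":0,"dy":0,"dz":0,"rx":0,"ry":0,"rz":0,"gripper":-0.3}]'

```text
clock: 11.42
tcp_pos: [0.5501, 0.0416, 0.1698]
orientation: [3.129, 0.271, -0.002]
contact_force: [-0.3, 0.0, -0.7]
grip_width: 0.0391
gripper_force: 25.6
```

```bash
python3 -c "
from h import *
p=lane('b',-.0206,.0014);go(p[0],p[1],.115,10)"
```

```text
t 11.43 tcp [550.1  41.6 169.8] F [-0.3  0.  -0.7] w 39.1
turn deg [ 0.06  0.07 -0.11] shift after turn mm [ 1.6 -4.  54.8]  before turn [ 1.7 -4.  54.8]
```

Call:
step_arm --moves '[{"dx":1.6,"dy":-4,"dz":10,"rx":0,"ry":0,"rz":0,"gripper":-0.3},{"dx":0,"dy":0,"dz":25,"rx":0,"ry":0,"rz":0,"gripper":-0.3},{"dx":0,"dy":0,"dz":15,"rx":0,"ry":0,"rz":0,"gripper":-0.3},{"dx":0,"dy":0,"dz":5,"rx":0,"ry":0,"rz":0,"gripper":-0.3},{"dx":0,"dy":0,"dz":0,"rx":0,"ry":0,"rz":0,"gripper":-0.3}]'

```text
clock: 12.05
tcp_pos: [0.5512, 0.0478, 0.1152]
orientation: [3.13, 0.274, -0.001]
contact_force: [0.4, -0.2, -0.9]
grip_width: 0.0396
gripper_force: 25.6
```

```bash
python3 -c "
from h import *
p=lane('b',-.0206,.0014);go(p[0],p[1],.107,10)"
```

```text
t 12.05 tcp [551.2  47.8 115.2] F [ 0.4 -0.2 -0.9] w 39.6
turn deg [0.   0.02 0.01] shift after turn mm [-0.6  2.   8.2]  before turn [-0.6  2.   8.2]
```

Call:
step_arm --moves '[{"dx":-0.6,"dy":2,"dz":5,"rx":0,"ry":0,"rz":0,"gripper":-0.3},{"dx":0,"dy":0,"dz":2,"rx":0,"ry":0,"rz":0,"gripper":-0.3},{"dx":0,"dy":0,"dz":1,"rx":0,"ry":0,"rz":0,"gripper":-0.3},{"dx":0,"dy":0,"dz":0,"rx":0,"ry":0,"rz":0,"gripper":-0.3}]'

```text
clock: 12.55
tcp_pos: [0.551, 0.046, 0.1074]
orientation: [-3.13, -0.275, -0.0]
contact_force: [-0.5, 0.4, -0.2]
grip_width: 0.0392
gripper_force: 25.6
```

```bash
python3 -c "
from h import *
p=lane('b',-.0206,.0014);go(p[0],p[1],.105,10)"
```

```text
t 12.55 tcp [551.   46.  107.4] F [-0.5  0.4 -0.2] w 39.2
turn deg [-0.   -0.01  0.04] shift after turn mm [-0.1  0.2  2.4]  before turn [-0.1  0.2  2.4]
```

Good alignment. Ease down to contact.

Call:
step_arm --moves '[{"dx":0,"dy":0,"dz":1,"rx":0,"ry":0,"rz":0,"gripper":-0.3},{"dx":0,"dy":0,"dz":1,"rx":0,"ry":0,"rz":0,"gripper":-0.3}]'

```text
clock: 12.8
tcp_pos: [0.5511, 0.046, 0.1055]
orientation: [-3.13, -0.275, -0.0]
contact_force: [-1.7, -0.8, 4.9]
grip_width: 0.0392
gripper_force: 26.1
```

Call:
step_arm --moves '[{"dx":0,"dy":0,"dz":0.7,"rx":0,"ry":0,"rz":0,"gripper":-0.3},{"dx":0,"dy":0,"dz":0,"rx":0,"ry":0,"rz":0,"gripper":-0.3}]'

```text
clock: 13.05
tcp_pos: [0.5511, 0.046, 0.1049]
orientation: [3.13, 0.275, 0.0]
contact_force: [-1.6, -0.4, 5.5]
grip_width: 0.0398
gripper_force: 26.1
```

Call:
step_arm --moves '[{"dx":0,"dy":0,"dz":0,"rx":0,"ry":0,"rz":0,"gripper":0.2},{"dx":0,"dy":0,"dz":0,"rx":0,"ry":0,"rz":0,"gripper":0.2},{"dx":0,"dy":0,"dz":0,"rx":0,"ry":0,"rz":0,"gripper":0.2},{"dx":0,"dy":0,"dz":-10,"rx":0,"ry":0,"rz":0,"gripper":0.2},{"dx":0,"dy":0,"dz":-30,"rx":0,"ry":0,"rz":0,"gripper":0.2},{"dx":0,"dy":0,"dz":-30,"rx":0,"ry":0,"rz":0,"gripper":-1},{"dx":0,"dy":0,"dz":0,"rx":0,"ry":0,"rz":0,"gripper":-1},{"dx":0,"dy":0,"dz":0,"rx":0,"ry":0,"rz":0,"gripper":-1},{"dx":0,"dy":0,"dz":0,"rx":0,"ry":0,"rz":0,"gripper":-1}]'

```text
clock: 14.18
tcp_pos: [0.5503, 0.0458, 0.1737]
orientation: [3.129, 0.275, -0.003]
contact_force: [1.0, 1.0, 0.4]
grip_width: 0.0004
gripper_force: 0.0
```

```bash
python3 -c "
from h import *
im=r.grab_frame('wrist');cv2.imwrite('pics/w5.png',im)
ci=r.camera_info('wrist')
for x in(-.0625,-.0125,.0175,.024):
  print(x,[proj(ci,[*lane('b',x,y+.0008),.097 if x<.02 else .086]).round(1).tolist() for y in(.02,-.02)])
p=lane('b',-.0305,.0008);go(p[0],p[1],.120,10)"
```

```text
-0.0625 [[[284.3, 347.2]], [[359.0, 347.2]]]
-0.0125 [[[281.5, 260.0]], [[362.0, 260.1]]]
0.0175 [[[279.6, 200.9]], [[364.1, 201.0]]]
0.024 [[[281.2, 182.8]], [[362.4, 182.9]]]
t 14.22 tcp [550.3  45.8 173.7] F [-0.   0.  -0.3] w 0.2
turn deg [-0.    0.1   0.04] shift after turn mm [-9.3  0.7 53.7]  before turn [-9.2  0.7 53.7]
```

View pics/w5.png

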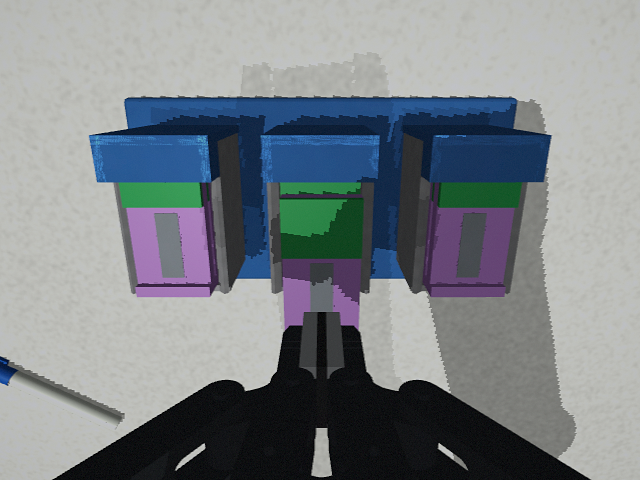

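Cartridge is level on lane B: front edge at row 199, step at row 259, sides at 280–363, so its centre is about −22 mm. Now press in the saddle just behind the step.

Call:
step_arm --moves '[{"dx":-4.3,"dy":0.7,"dz":20,"rx":0,"ry":0,"rz":0,"gripper":-1},{"dx":0,"dy":0,"dz":25,"rx":0,"ry":0,"rz":0,"gripper":-1},{"dx":0,"dy":0,"dz":10,"rx":0,"ry":0,"rz":0,"gripper":-1},{"dx":0,"dy":0,"dz":0,"rx":0,"ry":0,"rz":0,"gripper":-1},{"dx":0,"dy":0,"dz":3,"rx":0,"ry":0,"rz":0,"gripper":-1},{"dx":0,"dy":0,"dz":2,"rx":0,"ry":0,"rz":0,"gripper":-1}]'

```text
clock: 14.98
tcp_pos: [0.5473, 0.0446, 0.1152]
orientation: [-3.13, -0.275, -0.002]
contact_force: [0.0, 0.4, 1.3]
grip_width: 0.0003
gripper_force: 0.4
```

```bash
python3 -c "
from h import *
p=lane('b',-.0255,.0008);go(p[0],p[1],.100,10)"
```

```text
t 14.97 tcp [547.3  44.6 115.2] F [0.  0.4 1.3] w 0.3
turn deg [ 0.   -0.07  0.03] shift after turn mm [-1.1  0.  15.2]  before turn [-1.1  0.  15.2]
```

Call:
step_arm --moves '[{"dx":0,"dy":0,"dz":2,"rx":0,"ry":0,"rz":0,"gripper":-1},{"dx":0,"dy":0,"dz":2,"rx":0,"ry":0,"rz":0,"gripper":-1},{"dx":0,"dy":0,"dz":2,"rx":0,"ry":0,"rz":0,"gripper":-1}]'

```text
clock: 15.35
tcp_pos: [0.5473, 0.0446, 0.1092]
orientation: [-3.13, -0.275, -0.002]
contact_force: [-1.4, -0.4, 5.9]
grip_width: -0.0003
gripper_force: 2.9
```

Call:
step_arm --moves '[{"dx":0,"dy":0,"dz":2,"rx":0,"ry":0,"rz":0,"gripper":-1},{"dx":0,"dy":0,"dz":2,"rx":0,"ry":0,"rz":0,"gripper":-1},{"dx":0,"dy":0,"dz":2,"rx":0,"ry":0,"rz":0,"gripper":-1},{"dx":0,"dy":0,"dz":2,"rx":0,"ry":0,"rz":0,"gripper":-1},{"dx":0,"dy":0,"dz":1,"rx":0,"ry":0,"rz":0,"gripper":-1}]'

```text
clock: 15.98
tcp_pos: [0.5473, 0.0446, 0.1004]
orientation: [-3.13, -0.274, -0.002]
contact_force: [-1.6, -0.3, 8.4]
grip_width: -0.0001
gripper_force: 3.8
```

Call:
step_arm --moves '[{"dx":2,"dy":0,"dz":0,"rx":0,"ry":0,"rz":0,"gripper":-1},{"dx":2,"dy":0,"dz":0,"rx":0,"ry":0,"rz":0,"gripper":-1},{"dx":2,"dy":0,"dz":0,"rx":0,"ry":0,"rz":0,"gripper":-1},{"dx":2,"dy":0,"dz":0,"rx":0,"ry":0,"rz":0,"gripper":-1},{"dx":2,"dy":0,"dz":0,"rx":0,"ry":0,"rz":0,"gripper":-1}]'

```text
clock: 16.6
tcp_pos: [0.5556, 0.0459, 0.0999]
orientation: [3.129, 0.274, -0.004]
contact_force: [-5.0, -1.3, 6.6]
grip_width: -0.0001
gripper_force: 3.8
```

Call:
step_arm --moves '[{"dx":2,"dy":0,"dz":0,"rx":0,"ry":0,"rz":0,"gripper":-1},{"dx":2,"dy":0,"dz":0,"rx":0,"ry":0,"rz":0,"gripper":-1},{"dx":2,"dy":0,"dz":0,"rx":0,"ry":0,"rz":0,"gripper":-1},{"dx":2,"dy":0,"dz":0,"rx":0,"ry":0,"rz":0,"gripper":-1},{"dx":2,"dy":0,"dz":0,"rx":0,"ry":0,"rz":0,"gripper":-1}]'

```text
clock: 17.23
tcp_pos: [0.5655, 0.0476, 0.0999]
orientation: [3.129, 0.274, -0.003]
contact_force: [-4.6, -0.0, 7.1]
grip_width: 0.0001
gripper_force: 3.7
```

```bash
python3 -c "
from h import *
p=lane('b',-.001,.0008);go(p[0],p[1],.100,10)"
```

```text
t 17.23 tcp [565.5  47.6  99.9] F [-4.6 -0.   7.1] w 0.1
turn deg [0.02 0.13 0.02] shift after turn mm [ 5.  -0.1 -0.1]  before turn [ 5.  -0.1 -0.1]
```

Call:
step_arm --moves '[{"dx":2,"dy":0,"dz":0,"rx":0,"ry":0,"rz":0,"gripper":-1},{"dx":2,"dy":0,"dz":0,"rx":0,"ry":0,"rz":0,"gripper":-1}]'

```text
clock: 17.48
tcp_pos: [0.5694, 0.0483, 0.0999]
orientation: [3.129, 0.274, -0.003]
contact_force: [-4.9, -1.1, 7.6]
grip_width: 0.0002
gripper_force: 3.7
```

Call:
step_arm --moves '[{"dx":1,"dy":0,"dz":0,"rx":0,"ry":0,"rz":0,"gripper":-1}]'

```text
clock: 17.6
tcp_pos: [0.5705, 0.0485, 0.0999]
orientation: [3.129, 0.274, -0.003]
contact_force: [-4.9, -1.6, 7.3]
grip_width: 0.0
gripper_force: 3.8
```

Call:
step_arm --moves '[{"dx":1,"dy":0,"dz":0,"rx":0,"ry":0,"rz":0,"gripper":-1}]'

```text
clock: 17.73
tcp_pos: [0.5714, 0.0487, 0.0999]
orientation: [3.129, 0.274, -0.004]
contact_force: [-5.0, -0.5, 8.5]
grip_width: -0.0003
gripper_force: 3.8
```

Call:
step_arm --moves '[{"dx":1,"dy":0,"dz":0,"rx":0,"ry":0,"rz":0,"gripper":-1}]'

```text
clock: 17.85
tcp_pos: [0.5719, 0.0488, 0.0998]
orientation: [3.129, 0.274, -0.005]
contact_force: [-7.5, -0.9, 8.0]
grip_width: -0.0003
gripper_force: 4.4
```

Call:
step_arm --moves '[{"dx":0.7,"dy":0,"dz":0,"rx":0,"ry":0,"rz":0,"gripper":-1}]'

```text
clock: 17.98
tcp_pos: [0.5724, 0.0488, 0.0997]
orientation: [3.129, 0.274, -0.006]
contact_force: [-5.6, -1.4, 7.0]
grip_width: -0.0
gripper_force: 3.7
```

Call:
step_arm --moves '[{"dx":0.7,"dy":0,"dz":0,"rx":0,"ry":0,"rz":0,"gripper":-1}]'

```text
clock: 18.1
tcp_pos: [0.5732, 0.049, 0.0997]
orientation: [3.129, 0.274, -0.005]
contact_force: [-7.1, -1.6, 7.9]
grip_width: -0.0001
gripper_force: 5.1
```

Call:
step_arm --moves '[{"dx":0.7,"dy":0,"dz":0,"rx":0,"ry":0,"rz":0,"gripper":-1}]'

```text
clock: 18.23
tcp_pos: [0.5732, 0.049, 0.0996]
orientation: [3.129, 0.274, -0.008]
contact_force: [-9.8, -0.5, 10.3]
grip_width: 0.0001
gripper_force: 5.5
```

At the back stop. Ease up.

Call:
step_arm --moves '[{"dx":-0.5,"dy":0,"dz":-1,"rx":0,"ry":0,"rz":0,"gripper":-1},{"dx":0,"dy":0,"dz":-2,"rx":0,"ry":0,"rz":0,"gripper":-1},{"dx":0,"dy":0,"dz":-2,"rx":0,"ry":0,"rz":0,"gripper":-1},{"dx":0,"dy":0,"dz":-3,"rx":0,"ry":0,"rz":0,"gripper":-1},{"dx":0,"dy":0,"dz":-8,"rx":0,"ry":0,"rz":0,"gripper":-1},{"dx":0,"dy":0,"dz":-30,"rx":0,"ry":0,"rz":0,"gripper":-1},{"dx":-20,"dy":0,"dz":-40,"rx":0,"ry":0,"rz":0,"gripper":-1},{"dx":-40,"dy":0,"dz":-40,"rx":0,"ry":0,"rz":0,"gripper":-1},{"dx":0,"dy":0,"dz":0,"rx":0,"ry":0,"rz":0,"gripper":-1},{"dx":0,"dy":0,"dz":0,"rx":0,"ry":0,"rz":0,"gripper":-1}]'

```text
clock: 19.48
tcp_pos: [0.5165, 0.0391, 0.226]
orientation: [-3.129, -0.275, -0.003]
contact_force: [0.1, -0.9, -0.7]
grip_width: -0.0004
gripper_force: 0.0
```

```bash
python3 -c "
from h import *
im=r.grab_frame('wrist');cv2.imwrite('pics/w6.png',im)
ci=r.camera_info('wrist')
for x in(-.04,.01,.024):
  print(x,[proj(ci,[*lane('b',x,y+.0008),.0855]).round(1).tolist() for y in(.02,-.02)])
"
```

```text
-0.04 [[[288.9, 213.8]], [[352.3, 213.8]]]
0.01 [[[286.9, 132.0]], [[354.3, 132.1]]]
0.024 [[[286.2, 107.2]], [[355.0, 107.3]]]
```

View pics/w6.png

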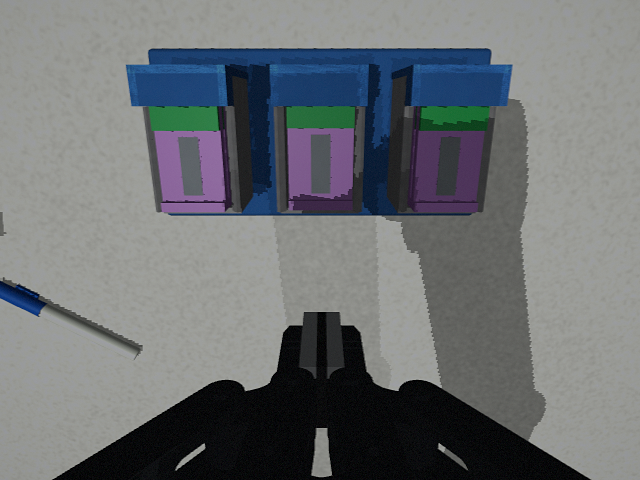

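The cartridge sits level under lane B's lip. Its step is at row 128.5, against about 131 in lanes A and C, so it is about 1.5 mm forward at the stop. The sides are at 287–355, so it is centred.

```bash
python3 -c "
from h import *
print(r.hand_in())"
```

```text
the job is handed in; nothing more can be done
None
```

I loaded the violet cartridge into the middle lane (lane_b), green end against the back stop and held level under the lip by the spring, and handed the job in at about 19.5 s; no verdict was returned.

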